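# Step the dosing carrier under the nozzle

## Task

Take the open stainless shaker cup from the lazy susan and stand it upright in the empty ring on the sliding carrier. Then slide the carrier to bring the shaker, next the square tin and last the round cup centred beneath the fixed nozzle, stopping still for about a second at each; finally slide the carrier fully home against both its stops (towards the robot and to the robot's left) and let go. Keep the shaker upright, do not touch the nozzle stand, and leave everything else standing as it is.

Things in the scene. Friction and masses are not known exactly. Their poses are not given: they have to be found in the camera images.
- shaker: open stainless shaker cup without its lid, plain upright cylinder 56 mm in diameter and 100 mm tall, wall 2 mm, about 150 g; starts standing on the lazy susan. Origin: centre of its underside, z up
- stage: fixed base of the x-y slide on the table, two aluminium rails 440 mm long with dark end bars. Origin: on the table, middle of the base; its x axis is the direction in which the carrier slides away from the robot, its y axis points to the robot's left
- saddle (a joint): sideways slide of the carrier, m: 0 = home (stop at the robot's left), grows as the carrier moves to the robot's right (along the stage's -y), at most 0.22; friction holds it (about 2 N)
- carrier (a joint): fore-and-aft slide of the carrier, m: 0 = home (stop nearest the robot), grows as it moves away from the robot (along the stage's +x), at most 0.15; friction holds it (about 2 N)
- knob_top (a point): top centre of the carrier's knob, an upright black cylinder 28 mm in diameter, standing 60 mm above the carrier plate (its lowest 9 mm is a 40 mm wide foot) at the near edge; the handle for sliding the carrier. The carrier is a white plate 275 by 230 mm, 10 mm thick, its top 42 mm above the table; it never turns
- ring_seat (a point): centre of the empty steel ring on the carrier, at the level of the plate's top face on which the shaker stands; ring 64 mm inside and about 76 mm outside diameter, 22 mm tall. It is 125 mm farther along the stage's x than the knob and 70 mm to its left (+y)
- tin_center (a point): centre of the mouth of the square aluminium tin (70 by 70 mm, 35 mm tall) fixed on the carrier, 125 mm farther along the stage's x than the knob and 70 mm to its right (-y)
- cup_center (a point): centre of the mouth of the round white ceramic cup (68 mm across, 35 mm tall) fixed on the carrier, 210 mm farther along the stage's x than the knob, in line with it
- nozzle_tip (a point): tip of the fixed steel nozzle that points straight down, 178 mm above the table (36 mm above the rim of the shaker when that stands in its ring); it hangs from a horizontal arm 18 mm thick at 214 mm height that comes from a column 180 mm farther away from the robot
- nozzle: the dosing stand that carries the nozzle, fixed. Origin: on the table straight under the nozzle tip; its 26 mm column stands 180 mm along its +x on a foot plate 90 by 160 mm, 14 mm thick, and rises with the arm to 230 mm; not to be touched
- susan: lazy susan: white plastic disc 280 mm in diameter, top face 32 mm above the table, turns stiffly on its fixed foot. Origin: on the table at its axis. Shaker, jug and bowl stand 80 mm from its axis, 120 degrees apart
- jug: small white ceramic jug, 72 mm in diameter, 75 mm tall, handle out to 59 mm from its axis along its +y; bystander on the lazy susan. Origin: centre of underside
- bowl: glass bowl 90 mm across, 45 mm tall; bystander on the lazy susan. Origin: centre of underside
- tongs: red tongs lying flat, about 210 mm long along their x, 50 mm wide, 18 mm tall; bystander. Origin: on the table, near their middle
- shaker_lid: the shaker's domed steel lid, 62 mm across, 28 mm tall; bystander. Origin: centre of underside
Things that resemble listed ones, but are neither listed nor needed, are in the scene too. Leave any yellow look-alike of the shaker alone.

How it is judged:
On the way, in this order (a step that is already met when the one before it is completed fails the run):
1. the shaker stands upright in the carrier's ring, let go (horizontal distance between shaker and ring_seat below 0.006 m and z of shaker in the frame of ring_seat below 0.005 m and angle between shaker's own z axis and vertical below 0.1 rad and contact force between the fingers and shaker below 0.2 N and linear speed of shaker below 0.02 m/s), for 0.2 s.
2. the shaker is held still under the nozzle (horizontal distance between nozzle_tip and ring_seat below 0.01 m and velocity of joint saddle between -0.006 and 0.006 m/s and velocity of joint carrier between -0.006 and 0.006 m/s and horizontal distance between shaker and ring_seat below 0.006 m and z of shaker in the frame of ring_seat below 0.005 m and angle between shaker's own z axis and vertical below 0.1 rad), for 0.7 s.
3. then the square tin is held still under the nozzle (horizontal distance between nozzle_tip and tin_center below 0.01 m and velocity of joint saddle between -0.006 and 0.006 m/s and velocity of joint carrier between -0.006 and 0.006 m/s and horizontal distance between shaker and ring_seat below 0.006 m and z of shaker in the frame of ring_seat below 0.005 m and angle between shaker's own z axis and vertical below 0.1 rad), for 0.7 s.
4. then the round cup is held still under the nozzle (horizontal distance between nozzle_tip and cup_center below 0.01 m and velocity of joint saddle between -0.006 and 0.006 m/s and velocity of joint carrier between -0.006 and 0.006 m/s and horizontal distance between shaker and ring_seat below 0.006 m and z of shaker in the frame of ring_seat below 0.005 m and angle between shaker's own z axis and vertical below 0.1 rad), for 0.7 s.
At the end, for the whole second after the job is handed in: Carrier home and still, both slides within 8 mm of their stops, shaker upright and at rest on the plate inside the ring (within 6 mm of its centre). Before that shaker, square tin, round cup, in this order, were each within 10 mm horizontally of the nozzle tip and still for 0.7 s (value of joint each of saddle, carrier below 0.008 m and velocity of joint saddle between -0.006 and 0.006 m/s and velocity of joint carrier between -0.006 and 0.006 m/s and horizontal distance between shaker and ring_seat below 0.006 m and z of shaker in the frame of ring_seat below 0.005 m and angle between shaker's own z axis and vertical below 0.1 rad and linear speed of shaker below 0.02 m/s); the robot touches nothing.
It fails at once if the shaker is tipped more than 30 degrees (angle between shaker's own z axis and vertical above 0.52 rad).
It fails at once if the nozzle stand is touched with more than 1 N (contact force between nozzle and anything else above 1 N).
It fails at once if a bystander is moved by more than 40 mm or tipped (distance of any of jug, bowl, tongs, shaker_lid from where it was at the start of the episode above 0.04 m or angle between any of jug, bowl, tongs, shaker_lid's own z axis and vertical above 0.5 rad).
It also fails if it takes over 72 s, if anything falls off the work surface, if the arm or the gripper's body presses on something with over 40 N, if the wrist force passes 120 N, or if a joint passes its speed limit or range.

## Robot

A 6-joint arm with a two-finger parallel gripper is mounted at the origin on the work surface. World frame = base frame: x ahead of the robot, y to its left, z up, the work surface at z = 0. Lengths are in m, angles in rad, forces in N, time in s.
With the tool pointing down it reaches from about 0.325 to 0.775 m from the base axis. Payload 5.5 kg.
Tool frame: the origin (TCP) lies on the centre line of the jaws, within the pads' length; the fingertips stand 25 mm ahead of it and the grasp point (between the pads) lies 6 mm ahead of it; z points along the fingers, y is the line along which they close (so a half turn about z gives the same grasp; the last joint's range is limited). The gripper opens to 88 mm and grips with 3 to 60 N. Pads are 20 mm wide; open, the fingers measure 115 mm over their backs; the gripper's body (75 mm by 178 mm) begins 61 mm behind the grasp point.
Start: joints at [-1.226, 0.091, 1.231, -0, 1.82, -0.057], TCP at [0.235, -0.552, 0.248] pointing down, gripper open.
Joint ranges: [-2.87, 2.87], [-0.86, 2.18], [0.17, 2.46], [-1.51, 4.65], [0.06, 2.69], [-2.65, 2.65]. Speed limits (rad/s): [2.57, 2.57, 3.01, 3.14, 3.14, 3.14].

## Interface

Orientations are given as a unit quaternion [w, x, y, z].
In Python, from rig import readout, imaging, workorder gives the robot as it stands.
- The arm moves only by the tool send_rows, never from a script. Its argument "moves" is one flat list of numbers, 7 for each row, row after row: the shift along the tool's x, y, z as a fraction of full scale, then the turn, a rotation vector about the tool's x, y, z as a fraction of full scale, then the closure, from -1 (fully open) to 1 (shut). In form: [tx, ty, tz, wx, wy, wz, jaw, tx, ty, tz, wx, wy, wz, jaw, ...]. A call has 1 to 10 rows; each row shifts and turns the commanded pose from where the row before left it, along the tool's axes as they then stand; what a row does not reach is not made up. Full scale, the value 1, is 0.03 m for a shift and 0.1 rad for a turn. A row lasts 1/12 s, in which the tool goes at most 41.7 mm and 7.16 degrees, less where a joint would pass 70% of its speed; a pose out of reach is approached as far as the arm can. A call with a number of a shift or a turn outside -1 to 1 is refused whole. A call with a gripper value outside its range is refused whole. The fingers move at their own pace and stop on an object; the grip force is fixed at half the most. Time passes only in rows, so rows that do not move let the fingers close. It gives the time, the measured TCP pose, the force, the opening and the grip force at its end, in the units of the state.
- readout.get_state(): the state, without advancing time (a new reading comes with each control period).
- imaging.get_image(name): name is "scene" or "top" or "wrist"; returns a dict with "pixels" (420x560x3 uint8, red, green, blue), "fx", "fy", "cx", "cy" (pixels), "k1" (the pictures are not rectified: a ray, as slopes to the right and down, at radius r is drawn at 1 + k1 r^2 times it, then the intrinsics apply), "rvec" (rotation vector, rad) and "tvec" (3), from world to camera coordinates, as OpenCV has them; the wrist camera has in their place "tool_from_camera" (4x4, takes a point from camera to tool coordinates, whose origin is the TCP and whose axes are the flange's). Camera axes: x right, y down, z forward; pixel columns grow to the right and rows downward; lengths in m; the calibration is good to about 2 mm. A picture is of the moment at which its call begins: read the wrist's pose just before it. There is no depth.
- workorder.hand_in(): hands the job in; it is judged then, once.
The state is a dict: "t": time; "qpos": joint angles; "qvel": joint speeds; "effort": joint torques, N m; "position": TCP position; "eef_rot": TCP orientation; "wrist_force": force on the tool from outside, world axes, zero at the start; "moment": the same for the moment, N m; "grip_width": finger opening in m; "gripper_force": force on a finger pad.
Only numpy, scipy, OpenCV 4.12 (cv2) and the standard library are available. Lean on these libraries where they do the work, as an engineer would, in place of code of your own. Each camera call takes 0.05 s, during which the arm holds its last target. There are 200 camera calls.

## Working session

There is one attempt and no reset: what is moved stays moved. The work goes in short steps, Python scripts to look and compute and a tool call to move; the robot and the scene stay as the last step left them, time stands still between calls to the robot, and variables do not carry over. Pictures are saved under pics/ and viewed, at most 10 in all, crops included, and the job is handed in when it is done.

Besides the shell and the picture viewer there is one more tool, called as name(argument=value, ...), one argument or row to a line, values as JSON. send_rows: Moves the arm, as the interface text tells. Shift numbers are shares of 0.03 m and turn numbers shares of 0.1 rad, none past 1 either way. Its arguments: {"type":"object","properties":{"moves":{"type":"array"}},"required":["moves"]}

```bash
mkdir -p pics; cat > h.py <<'E'
import numpy as np, cv2
from rig import readout, imaging, workorder
from scipy.spatial.transform import Rotation as R
def quat(q): return R.from_quat([q[1],q[2],q[3],q[0]])
def snap(name):
    s=readout.get_state(); d=imaging.get_image(name); return s,d
def cam(s,d):
    if 'rvec' in d:
        Rm=cv2.Rodrigues(np.array(d['rvec'],float))[0]; t=np.array(d['tvec'],float).ravel(); return Rm,t
    T=np.array(d['tool_from_camera']); Rt=quat(s['eef_rot']).as_matrix(); p=np.array(s['position'])
    Rwc=Rt@T[:3,:3]; c=Rt@T[:3,3]+p
    return Rwc.T,-Rwc.T@c
def KD(d): return np.array([[d['fx'],0,d['cx']],[0,d['fy'],d['cy']],[0,0,1.]]),np.array([d['k1'],0,0,0,0.])
def pix2plane(s,d,uv,z):
    K,D=KD(d); Rm,t=cam(s,d)
    n=cv2.undistortPoints(np.array(uv,float).reshape(-1,1,2),K,D).reshape(-1,2)
    r=np.c_[n,np.ones(len(n))]@Rm; c=-Rm.T@t
    return c+r*((np.asarray(z)-c[2])/r[:,2])[:,None]
def proj(s,d,P):
    K,D=KD(d); Rm,t=cam(s,d)
    return cv2.projectPoints(np.array(P,float).reshape(-1,1,3),cv2.Rodrigues(Rm)[0],t,K,D)[0].reshape(-1,2)
def save(fn,img,box=None,sc=1):
    if box: img=img[box[1]:box[3],box[0]:box[2]]
    cv2.imwrite('pics/'+fn,cv2.resize(img[:,:,::-1],None,fx=sc,fy=sc,interpolation=cv2.INTER_CUBIC))
E
python3 - <<'E'
from h import *
import pickle
o={}
for n in ('top','scene'):
    s,d=snap(n); o[n]=(s,d); Rm,t=cam(s,d); print(n,-Rm.T@t,d['fx'],d['k1'])
    save(n+'.png',d['pixels'],None,1.4)
pickle.dump(o,open('o.pkl','wb'))
print(s)
E
```

```text
top [ 0.3891679  -0.05491146  1.51590628] 521.8261007620805 0.01655724896682988
scene [ 1.38417414 -0.27702216  1.26470075] 407.9103123826554 -0.04776563426715128
{'t': 0.05, 'qpos': array([-1.22572583e+00,  9.18306916e-02,  1.23185667e+00, -2.07901910e-05,
        1.81979870e+00, -5.66874524e-02]), 'qvel': array([-9.62345315e-04,  9.54984205e-05, -3.25093903e-03,  8.54648668e-04,
       -1.59454191e-03,  7.75411878e-04]), 'effort': array([ 1.91531006e-03, -4.48204422e+01, -4.07905269e+01,  6.99688657e-02,
        2.87881563e-02, -1.14923178e-04]), 'position': array([ 0.23453833, -0.55199416,  0.2465402 ]), 'eef_rot': array([-9.35427977e-04,  9.79891644e-01,  1.99528117e-01, -1.46005991e-04]), 'wrist_force': array([ 0.47937061,  0.25219758, -0.45552132]), 'moment': array([ 0.00676683, -0.03048859,  0.04551231]), 'gripper_force': 0.0, 'grip_width': 0.08791416509854937}
```

View pics/top.png

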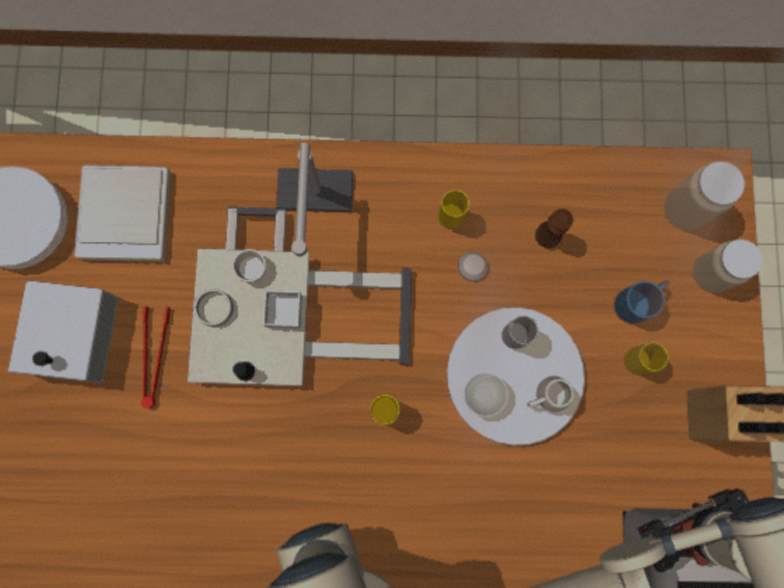

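View pics/scene.png

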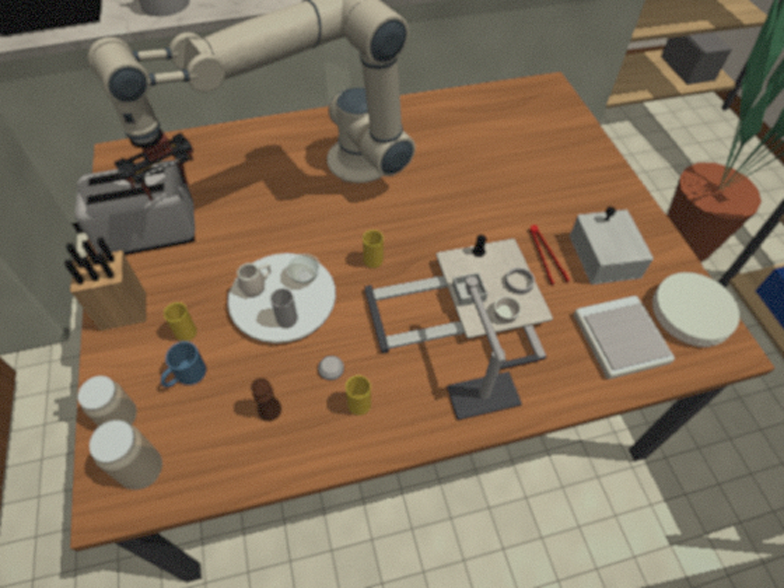

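```bash
python3 - <<'E'
from h import *
import pickle
o=pickle.load(open('o.pkl','rb'))
t=o['top'][1]['pixels'];c=o['scene'][1]['pixels']
def cr(im,x,y,w,h,s): return cv2.resize(im[y:y+h,x:x+w],(w*s,h*s),interpolation=cv2.INTER_CUBIC)
a=cr(t,130,95,130,190,3)
b=cr(t,340,215,70,60,5)
e=cr(c,300,160,100,75,4)
im=np.zeros((600,800,3),np.uint8)
im[:570,:390]=a; im[:300,400:750]=b; im[300:600,400:800]=e
save('tile.png',im)
E
```

```text
(no output)
```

View pics/tile.png

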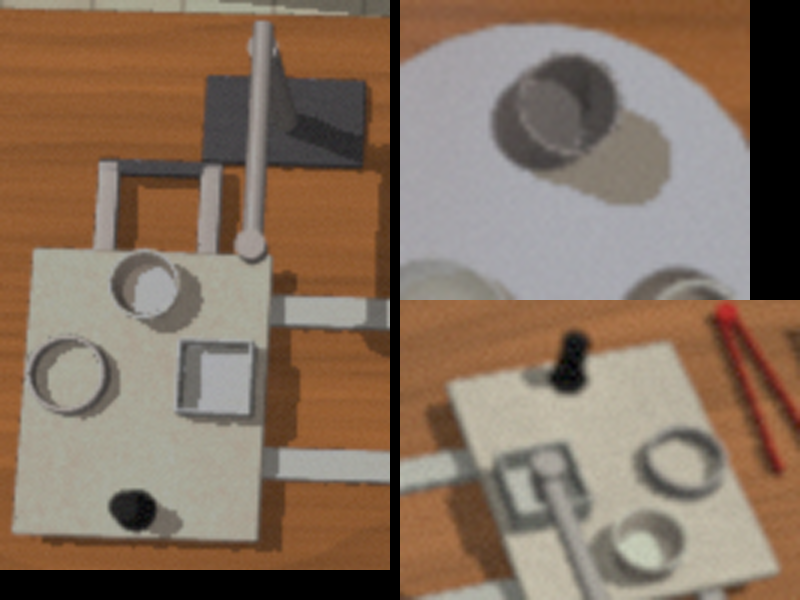

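```bash
python3 - <<'E'
from h import *
import pickle
from scipy.optimize import least_squares
o=pickle.load(open('o.pkl','rb'))
T=lambda u,v:(130+u/3-.33,95+v/3-.33)
S=lambda u,v:(300+(u-400)/4-.4,160+(v-300)/4-.4)
B=lambda u,v:(340+(u-400)/5-.4,215+v/5-.4)
pt={'ring':(T(70,375),S(684,460),.064),'tin':(T(215,378),S(540,482),.077),'cup':(T(145,285),S(648,540),.077),'knob':(T(130,507),S(575,341),.102),'noz':(T(250,243),S(548,461),.23)}
for k,(a,b,z) in pt.items():
    print(k,pix2plane(*o['top'],[a],z)[0,:2].round(4),pix2plane(*o['scene'],[b],z)[0,:2].round(4))
print('corners',pix2plane(*o['top'],[T(33,249),T(272,253),T(258,540),T(12,533)],.042)[:,:2].round(4).tolist())
print('foot',pix2plane(*o['top'],[T(207,76),T(365,80),T(362,165),T(203,160)],.014)[:,:2].round(4).tolist())
print('col top, bot',pix2plane(*o['top'],[T(262,38)],.23)[0].round(4),pix2plane(*o['top'],[T(288,128)],.014)[0].round(4))
print('shaker rim/base',pix2plane(*o['top'],[B(570,98)],.132)[0],pix2plane(*o['top'],[B(545,123)],.032)[0])
print('shaker scene',pix2plane(*o['scene'],[(283/1.4,296/1.4)],.132)[0],pix2plane(*o['scene'],[(286/1.4,319/1.4)],.032)[0])
print('jug,bowl',pix2plane(*o['top'],[(557/1.4,394/1.4)],.107)[0],pix2plane(*o['top'],[(486/1.4,396/1.4)],.077)[0],pix2plane(*o['top'],[(516/1.4,376/1.4)],.032)[0])
print('yellow',pix2plane(*o['top'],[(386/1.4,410/1.4)],.1)[0])
E
```

```text
ring [0.6127 0.2877] [0.6191 0.289 ]
tin [0.6103 0.1507] [0.6187 0.1476]
cup [0.6971 0.2195] [0.7008 0.219 ]
knob [0.4879 0.2184] [0.4892 0.2242]
noz [0.7022 0.1042] [0.6996 0.1057]
corners [[0.7378, 0.3349], [0.7385, 0.1059], [0.4632, 0.1094], [0.4661, 0.3383]]
foot [[0.9249, 0.1799], [0.9243, 0.0222], [0.8363, 0.023], [0.8381, 0.1803]]
col top, bot [0.883  0.1004 0.23  ] [0.8728 0.0975 0.014 ]
shaker rim/base [ 0.57359346 -0.3190637   0.132     ] [ 0.5721998  -0.32359753  0.032     ]
shaker scene [ 0.57014524 -0.3143779   0.132     ] [ 0.57087001 -0.32072578  0.032     ]
jug,bowl [ 0.45003658 -0.38755546  0.107     ] [ 0.44507452 -0.2551244   0.077     ] [ 0.48815987 -0.3225752   0.032     ]
yellow [ 0.4143679  -0.05966406  0.1       ]
```

send_rows(
  moves=[0,0,0,0,0,1,-1,0,0,0,0,0,1,-1,0,0,0,0,0,1,-1,0,0,0,0,0,1,-1,0.9,-0.6,0,0,0,0.02,-1,0.9,-0.6,0,0,0,0,-1,0.9,-0.6,0,0,0,0,-1,0.9,-0.6,0,0,0,0,-1,0.9,-0.6,0,0,0,0,-1,0.9,-0.6,0,0,0,0,-1],
)

```text
t: 0.93
position: [0.3977, -0.4431, 0.2471]
eef_rot: [-0.0, 1.0, -0.0, -0.0]
wrist_force: [0.4, -0.6, -0.7]
grip_width: 0.0881
gripper_force: 0.0
```

send_rows(
  moves=[0.9,-0.6,0,0,0,0,-1,0.9,-0.6,0,0,0,0,-1,0.9,-0.6,0,0,0,0,-1,0.9,-0.6,0,0,0,0,-1,0.9,-0.6,0,0,0,0,-1,0.9,-0.6,0,0,0,0,-1,0,-0.5,0,0,0,0,-1,0,0,0,0,0,0,-1,0,0,0,0,0,0,-1],
)

```text
t: 1.68
position: [0.5582, -0.321, 0.2475]
eef_rot: [0.0, 1.0, 0.0, -0.0]
wrist_force: [0.1, -0.2, 0.2]
grip_width: 0.0878
gripper_force: 0.0
```

```bash
python3 - <<'E'
from h import *
import pickle
s,d=snap('wrist'); pickle.dump((s,d),open('w1.pkl','wb'))
print(s['position'],s['eef_rot'],d['tool_from_camera']); print(proj(s,d,[[.572,-.319,.132],[.572,-.319,.032]]))
save('w1.png',d['pixels'],None,1.4)
E
```

```text
[ 0.55824858 -0.32096067  0.24747391] [ 1.33159571e-04  9.99999803e-01  4.36378786e-04 -4.31064723e-04] [[ 9.93858392e-04 -9.52576183e-01 -3.04298584e-01  8.33861602e-02]
 [ 9.99999469e-01  1.03007679e-03  4.15093938e-05  5.55807131e-04]
 [ 2.73910048e-04 -3.04298464e-01  9.52576700e-01 -1.38014218e-01]
 [ 0.00000000e+00  0.00000000e+00  0.00000000e+00  1.00000000e+00]]
[[270.10968876 194.64479941]
 [270.9277343  171.08312484]]
```

View pics/w1.png

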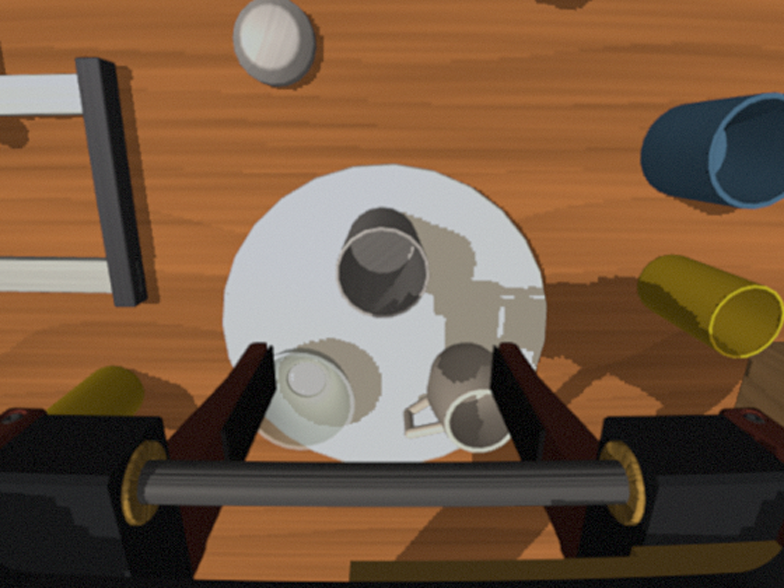

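```bash
python3 - <<'E'
from h import *
import pickle
s,d=pickle.load(open('w1.pkl','rb'))
print(pix2plane(s,d,[(383/1.4-.3,272/1.4-.2),(338/1.4-.3,272/1.4),(428/1.4-.3,272/1.4)],.132))
E
```

```text
[[ 0.57248355 -0.32161253  0.132     ]
 [ 0.57226793 -0.29504155  0.132     ]
 [ 0.57236731 -0.34818432  0.132     ]]
```

send_rows(
  moves=[0.47,0.02,0,0,0,0,-1,0,0,0.9,0,0,0,-1,0,0,0.9,0,0,0,-1,0,0,0.9,0,0,0,-1,0,0,0.9,0,0,0,-1,0,0,0.75,0,0,0,-1,0,0,0,0,0,0,-1,0,0,0,0,0,0,1,0,0,0,0,0,0,1,0,0,0,0,0,0,1],
)

```text
t: 2.57
position: [0.5733, -0.3231, 0.1203]
eef_rot: [0.001, 1.0, -0.001, 0.002]
wrist_force: [-0.0, 0.2, 0.5]
grip_width: 0.0711
gripper_force: 0.0
```

send_rows(
  moves=[0,0,0,0,0,0,1,0,0,0,0,0,0,1,0,0,0,0,0,0,1,0,0,0,0,0,0,1,0,0,0,0,0,0,1,0,0,0,0,0,0,1],
)

```text
t: 3.07
position: [0.5733, -0.322, 0.1186]
eef_rot: [0.001, 1.0, 0.0, 0.001]
wrist_force: [1.1, 0.4, 5.6]
grip_width: 0.0549
gripper_force: 29.9
```

send_rows(
  moves=[0,0,-0.3,0,0,0,1,0,0,-0.9,0,0,0,1,0,0,-0.9,0,0,0,1,0,0,-0.9,0,0,0,1,-0.5,-0.3,0,0,0,0,1,-0.5,-0.6,0,0,0,0,1,-0.5,-0.8,0,0,0,0,1,-0.5,-0.8,0,0,0,0,1,-0.4,-0.8,0,0,0,0,1,0,-0.8,0,0,0,0,1],
)

```text
t: 3.9
position: [0.4988, -0.198, 0.2071]
eef_rot: [-0.0, 1.0, -0.001, -0.001]
wrist_force: [1.2, 0.7, -1.0]
grip_width: 0.0545
gripper_force: 30.0
```

send_rows(
  moves=[0,-0.8,0,0,0,0,1,0,-0.8,0,0,0,0,1,0,-0.8,0,0,0,0,1,0,-0.8,0,0,0,0,1,0,-0.8,0,0,0,0,1,0,-0.8,0,0,0,0,1,0,-0.8,0,0,0,0,1,0,-0.8,0,0,0,0,1,0,-0.8,0,0,0,0,1,0,-0.8,0,0,0,0,1],
)

```text
t: 4.73
position: [0.5003, 0.0424, 0.2069]
eef_rot: [0.0, 1.0, -0.0, -0.001]
wrist_force: [0.4, 0.0, -1.2]
grip_width: 0.0546
gripper_force: 30.0
```

send_rows(
  moves=[0,-0.8,0,0,0,0,1,0,-0.8,0,0,0,0,1,0,-0.8,0,0,0,0,1,0,-0.8,0,0,0,0,1,0,-0.8,0,0,0,0,1,0,-0.8,0,0,0,0,1,0,-0.5,0,0,0,0,1,0,-0.3,0,0,0,0,1,0,0,0,0,0,0,1,0,0,0,0,0,0,1],
)

```text
t: 5.57
position: [0.5007, 0.2089, 0.2069]
eef_rot: [0.0, 1.0, 0.0, -0.0]
wrist_force: [0.2, -0.2, -2.0]
grip_width: 0.0546
gripper_force: 30.0
```

```bash
python3 - <<'E'
from h import *
import pickle
s,d=snap('wrist'); pickle.dump((s,d),open('w2.pkl','wb'))
print(s['position'],s['eef_rot'],s['grip_width']); print(proj(s,d,[[.6145,.288,.064]]))
save('w2.png',d['pixels'],None,1.4)
E
```

```text
[0.50073362 0.20892559 0.20685139] [ 4.16330433e-04  9.99999824e-01  2.01629997e-04 -3.72325515e-04] 0.05458292329032923
[[176.45946455  68.6134463 ]]
```

View pics/w2.png

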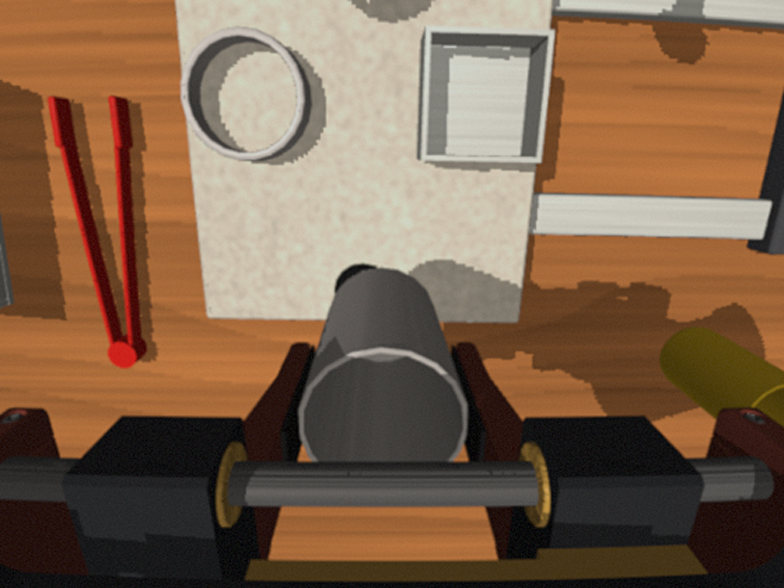

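```bash
python3 - <<'E'
from h import *
import pickle
s,d=pickle.load(open('w2.pkl','rb'))
f=lambda L,z:print(pix2plane(s,d,[(a/1.4-.15,b/1.4-.15) for a,b in L],z)[:,:2].round(4).tolist())
f([(246,93),(182,93),(310,93),(246,27),(246,160)],.064); f([(486,94),(423,27),(553,29),(545,162),(420,161)],.077); f([(207,318),(520,322),(178,0)],.042)
f([(384,415),(301,415),(467,415)],.209+.0149)
E
```

```text
[[0.6163, 0.2886], [0.6168, 0.3267], [0.616, 0.2509], [0.6514, 0.2859], [0.5782, 0.2917]]
[[0.6143, 0.1506], [0.6479, 0.1867], [0.6479, 0.1161], [0.5777, 0.1136], [0.5778, 0.1867]]
[[0.4664, 0.3371], [0.4636, 0.1073], [0.6723, 0.3325]]
[[0.5046, 0.2079], [0.5045, 0.2341], [0.5046, 0.1818]]
```

```bash
python3 - <<'E'
from h import *
import pickle
s,d=pickle.load(open('w2.pkl','rb'))
z=.2069+.0135
print(pix2plane(s,d,[(384/1.4-.15,348/1.4),(384/1.4-.15,268/1.4)],[z,z-.1]))
E
```

```text
[[0.52602603 0.20795499 0.2204    ]
 [0.52492048 0.20760934 0.1204    ]]
```

send_rows(
  moves=[0.5,-0.3,0,0,0,0,1,0.8,-0.5,0,0,0,0,1,0.8,-0.6,0,0,0,0,1,0.8,-0.6,0,0,0,0,1,0.6,-0.45,0,0,0,0,1,0.38,-0.24,0,0,0,0,1,0,0,0.8,0,0,0,1,0,0,0.8,0,0,0,1,0,0,0,0,0,0,1,0,0,0,0,0,0,1],
)

```text
t: 6.45
position: [0.6167, 0.2882, 0.1571]
eef_rot: [0.001, 1.0, -0.001, -0.002]
wrist_force: [0.7, 0.6, -1.3]
grip_width: 0.0546
gripper_force: 30.0
```

```bash
python3 - <<'E'
from h import *
import pickle
o={}
for n in ('top','scene','wrist'):
    s,d=snap(n); o[n]=(s,d)
pickle.dump(o,open('o2.pkl','wb')); print(s['position'])
def cr(im,x,y,w,h,k): return cv2.resize(im[y:y+h,x:x+w],(w*k,h*k),interpolation=cv2.INTER_CUBIC)
im=np.zeros((600,800,3),np.uint8)
im[:400,:400]=cr(o['scene'][1]['pixels'],330,160,80,80,5)
im[:300,400:800]=cr(o['wrist'][1]['pixels'],170,180,200,150,2)
save('t2.png',im)
E
```

```text
[0.61782982 0.28914457 0.16095964]
```

View pics/t2.png

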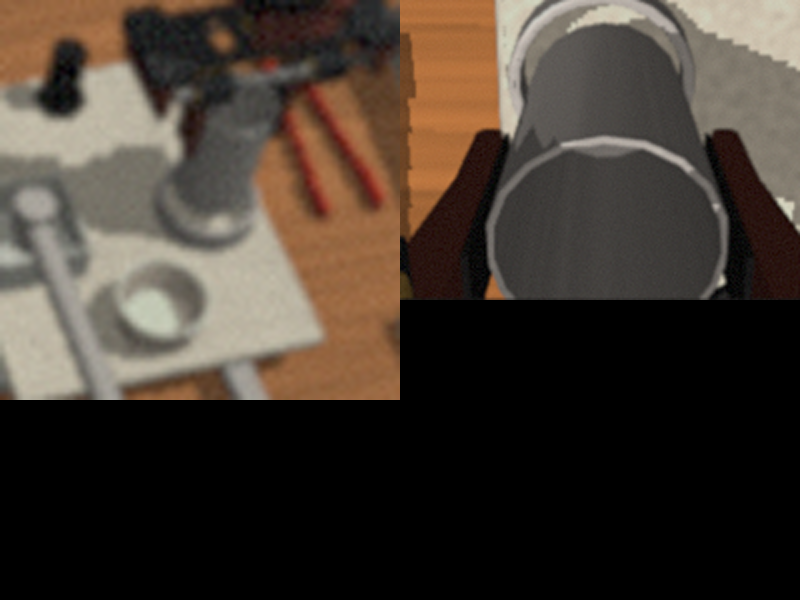

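```bash
python3 - <<'E'
from h import *
import pickle
s,d=pickle.load(open('o2.pkl','rb'))['wrist']
g=lambda u,v:(170+(u-400)/2-.25,180+v/2-.25)
zb=s['position'][2]-.1186+.032
print(pix2plane(s,d,[g(605,24),g(524,72),g(690,72),g(603,-2),g(603,9),g(512,70),g(694,70)],[zb]*3+[.064]*4))
E
```

```text
[[0.64193237 0.28928898 0.07435964]
 [0.62338264 0.31963592 0.07435964]
 [0.62338851 0.25749286 0.07435964]
 [0.64934569 0.29007353 0.064     ]
 [0.64508823 0.29008201 0.064     ]
 [0.62063174 0.32574669 0.064     ]
 [0.62063918 0.25453367 0.064     ]]
```

send_rows(
  moves=[-0.05,-0.02,0.3,0,0,0,1,0,0,0.3,0,0,0,1,0,0,0.2,0,0,0,1,0,0,0.15,0,0,0,1,0,0,0,0,0,0,1,0,0,0,0,0,0,1],
)

```text
t: 7.1
position: [0.6156, 0.2904, 0.1302]
eef_rot: [0.0, 1.0, -0.0, -0.0]
wrist_force: [-0.1, -0.8, -1.7]
grip_width: 0.0543
gripper_force: 30.0
```

send_rows(
  moves=[0,0,0.05,0,0,0,1,0,0,0.05,0,0,0,1,0,0,0,0,0,0,1],
)

```text
t: 7.35
position: [0.616, 0.2905, 0.1286]
eef_rot: [-0.0, 1.0, -0.0, 0.001]
wrist_force: [0.2, -0.8, 1.8]
grip_width: 0.0542
gripper_force: 30.0
```

Contact with the plate. Release slowly, then rise.

send_rows(
  moves=[0,0,0.01,0,0,0,0.2,0,0,0,0,0,0,-0.3,0,0,0,0,0,0,-0.6,0,0,0,0,0,0,-1,0,0,0,0,0,0,-1,0,0,0,0,0,0,-1,0,0,0,0,0,0,-1,0,0,0,0,0,0,-1],
)

```text
t: 8.02
position: [0.6158, 0.2904, 0.1272]
eef_rot: [0.0, 1.0, -0.0, -0.0]
wrist_force: [-1.0, 0.9, -1.3]
grip_width: 0.0876
gripper_force: 0.0
```

send_rows(
  moves=[0,0,-0.5,0,0,0,-1,0,0,-0.8,0,0,0,-1,0,0,-0.8,0,0,0,-1,0,0,-0.6,0,0,0,-1,-0.8,0.3,0,0,0,0,-1,-0.9,0.4,0,0,0,0,-1,-0.9,0.4,0,0,0,0,-1,-0.9,0.5,0,0,0,0,-1,0,0,0,0,0,0,-1,0,0,0,0,0,0,-1],
)

```text
t: 8.85
position: [0.5101, 0.2421, 0.2088]
eef_rot: [-0.0, 1.0, -0.0, 0.001]
wrist_force: [-1.2, -1.2, 0.1]
grip_width: 0.0876
gripper_force: 0.0
```

```bash
python3 - <<'E'
from h import *
import pickle
s,d=snap('wrist'); pickle.dump((s,d),open('w3.pkl','wb'))
print(s['position'],s['eef_rot'],s['grip_width']); print(proj(s,d,[[.489,.2214,.102],[.615,.289,.142],[.701,.105,.178]]))
save('w3.png',d['pixels'],None,1.4)
E
```

```text
[0.51007293 0.24212106 0.20884768] [-2.34756288e-04  9.99999800e-01 -1.73698329e-04  5.61499142e-04] 0.08759898606488412
[[ 297.35952939  237.94109095]
 [ 194.35215135   69.92520311]
 [ 573.2039518  -129.68114118]]
```

View pics/w3.png

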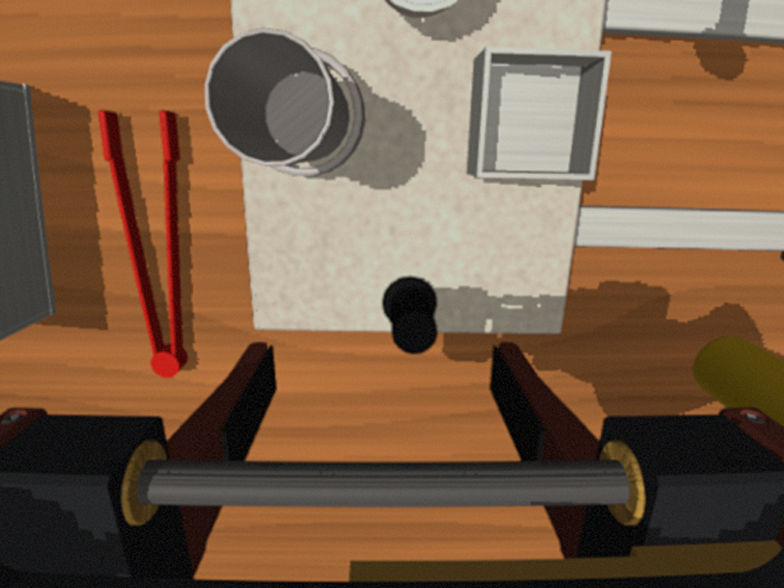

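send_rows(
  moves=[0,0,-0.8,0,0,0,-1,0,0,-1,0,0,0,-1,0,0,-1,0,0,0,-1,0,0,-1,0,0,0,-1,0.6,0.8,-1,0,0,0,-1,0.6,0.9,-0.2,0,0,0,-1,0.6,0.9,0,0,0,0,-1,0.6,0.9,0,0,0,0,-1,0.6,0.9,0,0,0,0,-1,0,0,0,0,0,0,-1],
)

```text
t: 9.73
position: [0.6042, 0.1064, 0.356]
eef_rot: [0.001, 1.0, -0.003, -0.0]
wrist_force: [0.5, 1.6, -0.6]
grip_width: 0.0878
gripper_force: 0.0
```

send_rows(
  moves=[0,0,0,0,0,0,-1,0,0,0,0,0,0,-1],
)

```text
t: 9.9
position: [0.6012, 0.1113, 0.3575]
eef_rot: [-0.0, 1.0, -0.0, -0.0]
wrist_force: [-0.2, -0.8, 0.9]
grip_width: 0.0876
gripper_force: 0.0
```

```bash
python3 - <<'E'
from h import *
import pickle
s,d=snap('wrist'); pickle.dump((s,d),open('w4.pkl','wb'))
print(s['position']); print(proj(s,d,[[.489,.2214,.102],[.613,.1505,.077],[.703,.105,.23]]))
save('w4.png',d['pixels'],None,1.4)
E
```

```text
[0.60120175 0.1113351  0.35747151]
[[192.62703887 256.2046345 ]
 [243.32195415 163.09861746]
 [280.70321875  82.33678099]]
```

View pics/w4.png

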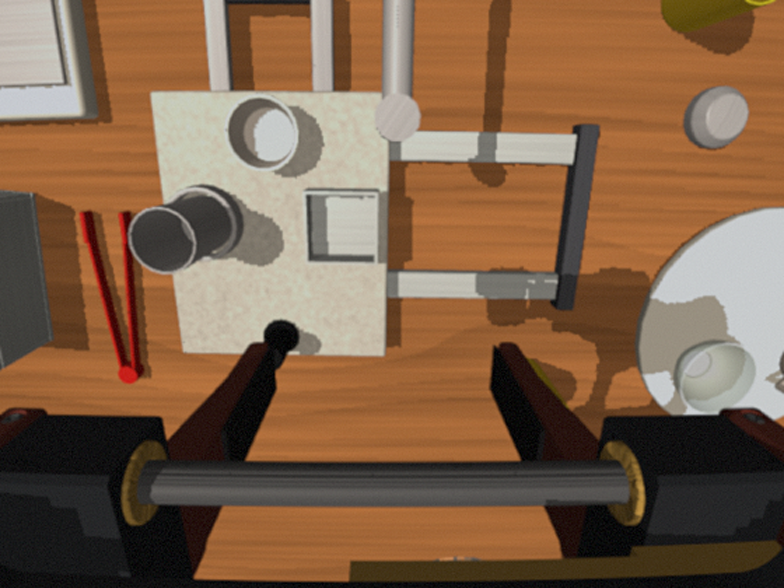

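```bash
python3 - <<'E'
from h import *
import pickle
s,d=pickle.load(open('w4.pkl','rb'))
print(pix2plane(s,d,[(a/1.4-.15,b/1.4-.15) for a,b in [(398,117),(341,226.5),(262,133)]],[.23,.077,.077]).round(4))
E
```

```text
[[0.7022 0.1023 0.23  ]
 [0.6149 0.1503 0.077 ]
 [0.6992 0.2189 0.077 ]]
```

send_rows(
  moves=[-0.93,-0.9,0,0,0,0,-1,-0.93,-0.92,0,0,0,0,-1,-0.93,-0.92,0,0,0,0,-1,-0.93,-0.92,0,0,0,0,-1,0,0,0.9,0,0,0,-1,0,0,0.9,0,0,0,-1,0,0,0.9,0,0,0,-1,0,0,0.9,0,0,0,-1,0,0,0.9,0,0,0,-1,0,0,0,0,0,0,-1],
)

```text
t: 10.78
position: [0.4862, 0.2213, 0.2168]
eef_rot: [0.001, 1.0, 0.001, -0.004]
wrist_force: [-0.9, -0.3, -1.1]
grip_width: 0.0879
gripper_force: 0.0
```

send_rows(
  moves=[0,0,0.9,0,0,0,-1,0,0,0.9,0,0,0,-1,0,0,0.9,0,0,0,-1,0,0,0,0,0,0,-1,0,0,0,0,0,0,-1],
)

```text
t: 11.2
position: [0.4883, 0.2212, 0.1424]
eef_rot: [0.0, 1.0, 0.0, -0.001]
wrist_force: [0.2, 0.1, 0.8]
grip_width: 0.0877
gripper_force: 0.0
```

send_rows(
  moves=[0.03,0,0.8,0,0,0,-1,0,0,0.8,0,0,0,-1,0,0,0.3,0,0,0,-1,0,0,0,0,0,0,1,0,0,0,0,0,0,1,0,0,0,0,0,0,1,0,0,0,0,0,0,1,0,0,0,0,0,0,1,0,0,0,0,0,0,1,0,0,0,0,0,0,1],
)

```text
t: 12.03
position: [0.49, 0.2208, 0.0854]
eef_rot: [-0.0, 1.0, -0.0, 0.0]
wrist_force: [0.1, 0.7, -0.5]
grip_width: 0.0444
gripper_force: 0.0
```

send_rows(
  moves=[0,0,0,0,0,0,1,0,0,0,0,0,0,1,0,0,0,0,0,0,1,0,0,0,0,0,0,1],
)

```text
t: 12.37
position: [0.4897, 0.221, 0.0849]
eef_rot: [-0.0, 1.0, 0.0, 0.0]
wrist_force: [-0.2, 1.7, 0.8]
grip_width: 0.0276
gripper_force: 30.0
```

send_rows(
  moves=[0,0.2,0,0,0,0,1,0,0.4,0,0,0,0,1,0,0.5,0,0,0,0,1,0,0.5,0,0,0,0,1,0,0.5,0,0,0,0,1,0,0.5,0,0,0,0,1,0,0.5,0,0,0,0,1,0,0.5,0,0,0,0,1,0,0.5,0,0,0,0,1,0,0.5,0,0,0,0,1],
)

```text
t: 13.2
position: [0.4891, 0.082, 0.0849]
eef_rot: [-0.0, 1.0, -0.0, -0.0]
wrist_force: [-1.7, 3.6, 1.4]
grip_width: 0.0276
gripper_force: 30.0
```

send_rows(
  moves=[0,0.5,0,0,0,0,1,0,0.5,0,0,0,0,1,0,0.4,0,0,0,0,1,0,0.2,0,0,0,0,1,0,0,0,0,0,0,1,0.2,0,0,0,0,0,1,0.4,0,0,0,0,0,1,0.4,0,0,0,0,0,1,0.4,0,0,0,0,0,1,0,0,0,0,0,0,1],
)

```text
t: 14.03
position: [0.5338, 0.0348, 0.0849]
eef_rot: [0.0, 1.0, -0.0, 0.001]
wrist_force: [0.6, -1.9, 0.5]
grip_width: 0.0276
gripper_force: 30.0
```

send_rows(
  moves=[0.4,0,0,0,0,0,1,0.4,0,0,0,0,0,1,0.4,0,0,0,0,0,1,0.23,0,0,0,0,0,1,0,0,0,0,0,0,1,0,0,0,0,0,0,1,0,0,0,0,0,0,1],
)

```text
t: 14.62
position: [0.5746, 0.0348, 0.0849]
eef_rot: [0.0, 1.0, -0.0, 0.0]
wrist_force: [2.2, -1.0, 1.7]
grip_width: 0.0277
gripper_force: 30.0
```

```bash
python3 - <<'E'
from h import *
import pickle
o={}
for n in ('top','scene','wrist'):
    s,d=snap(n); o[n]=(s,d)
pickle.dump(o,open('o3.pkl','wb')); print(s['position'],s['qvel'].round(3))
def cr(im,x,y,w,h,k): return cv2.resize(im[y:y+h,x:x+w],(w*k,h*k),interpolation=cv2.INTER_CUBIC)
im=np.zeros((600,800,3),np.uint8)
im[:300,:400]=cr(o['scene'][1]['pixels'],280,170,100,75,4)
im[300:,:400]=cr(o['top'][1]['pixels'],170,140,100,75,4)
im[:300,400:800]=cv2.resize(o['wrist'][1]['pixels'],(400,300))
save('t3.png',im)
E
```

```text
[0.57441155 0.03477173 0.08487666] [ 0.001 -0.002  0.001  0.003  0.001  0.   ]
```

View pics/t3.png

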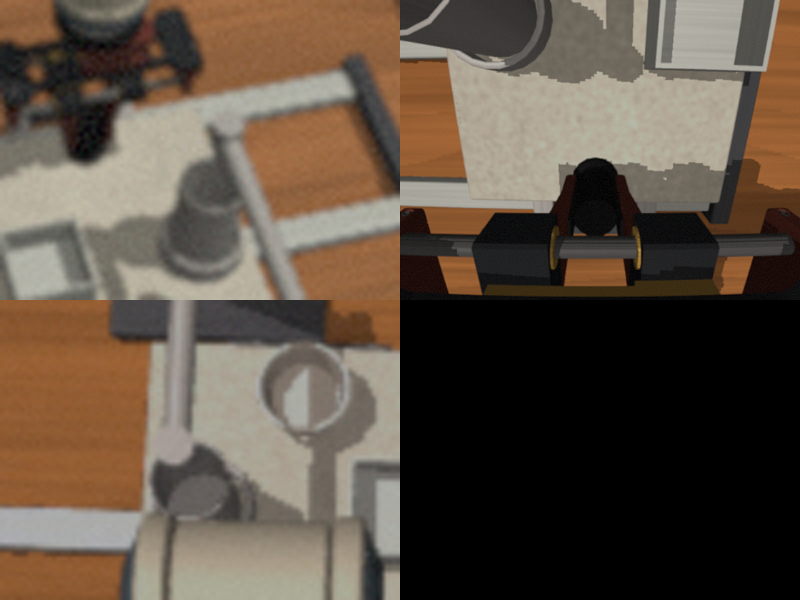

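```bash
python3 - <<'E'
from h import *
import pickle
o=pickle.load(open('o3.pkl','rb'))
S=lambda u,v:(280+u/4-.4,170+v/4-.4)
T=lambda u,v:(170+u/4-.4,140+(v-300)/4-.4)
print('top noz,cup',pix2plane(*o['top'],[T(174,444),T(303,387)],[.23,.077]).round(4))
print('scene noz,rim',pix2plane(*o['scene'],[S(230,122),S(212,185)],[.23,.142]).round(4))
K=np.array([.5755,.0348])
for n,off in (('scene',(280,170,0)),('top',(170,140,300))):
    P=np.r_[[[*(K+[.1259,.0684]),.142]],[[*(K+[.1259,.0684]),.064]],[[*(K+[.21,-.0027]),.077]],[[.7022,.1033,.23]]]
    q=proj(*o[n],P); print(n,((q+.4-off[:2])*4+[0,off[2]]).round(0).tolist())
E
```

```text
top noz,cup [[0.7024 0.1039 0.23  ]
 [0.783  0.033  0.077 ]]
scene noz,rim [[0.7009 0.1069 0.23  ]
 [0.7005 0.1033 0.142 ]]
scene [[212.0, 186.0], [201.0, 236.0], [155.0, 329.0], [226.0, 124.0]]
top [[190.0, 477.0], [202.0, 501.0], [304.0, 384.0], [175.0, 444.0]]
```

send_rows(
  moves=[0.05,0,0,0,0,0,1,0,0,0,0,0,0,1,0,0,0,0,0,0,1,0,0,0,0,0,0,1,0,0,0,0,0,0,1,0,0,0,0,0,0,1,0,0,0,0,0,0,1,0,0,0,0,0,0,1,0,0,0,0,0,0,1,0,0,0,0,0,0,1],
)

```text
t: 15.6
position: [0.5761, 0.0348, 0.0849]
eef_rot: [-0.0, 1.0, -0.0, 0.0]
wrist_force: [-2.4, -0.9, 3.3]
grip_width: 0.0275
gripper_force: 30.0
```

send_rows(
  moves=[0,0,0,0,0,0,1,0,0,0,0,0,0,1,0,0,0,0,0,0,1,0,0,0,0,0,0,1,0,0,0,0,0,0,1],
)

```text
t: 16.02
position: [0.5761, 0.0348, 0.0848]
eef_rot: [-0.0, 1.0, -0.0, 0.0]
wrist_force: [-1.7, -0.1, 3.7]
grip_width: 0.0275
gripper_force: 30.0
```

send_rows(
  moves=[-0.3,0,0,0,0,0,1,-0.5,0,0,0,0,0,1,-0.5,0,0,0,0,0,1,-0.4,0,0,0,0,0,1,-0.2,-0.2,0,0,0,0,1,0,-0.4,0,0,0,0,1,0,-0.5,0,0,0,0,1,0,-0.5,0,0,0,0,1,0,-0.5,0,0,0,0,1,0,-0.5,0,0,0,0,1],
)

```text
t: 16.85
position: [0.5191, 0.1132, 0.0849]
eef_rot: [0.0, 1.0, -0.0, 0.0]
wrist_force: [2.3, -2.6, 1.8]
grip_width: 0.0276
gripper_force: 30.0
```

send_rows(
  moves=[0,-0.5,0,0,0,0,1,0,-0.5,0,0,0,0,1,0,-0.5,0,0,0,0,1,0,-0.37,0,0,0,0,1,0,-0.2,0,0,0,0,1,0.3,0,0,0,0,0,1,0.5,0,0,0,0,0,1,0.5,0,0,0,0,0,1,0.4,0,0,0,0,0,1,0.25,0,0,0,0,0,1],
)

```text
t: 17.68
position: [0.5787, 0.1749, 0.0849]
eef_rot: [-0.0, 1.0, -0.0, -0.0]
wrist_force: [-2.1, 1.9, 4.5]
grip_width: 0.0275
gripper_force: 30.0
```

send_rows(
  moves=[0,0,0,0,0,0,1,0,0,0,0,0,0,1,0,0,0,0,0,0,1],
)

```text
t: 17.93
position: [0.5778, 0.1747, 0.0849]
eef_rot: [-0.0, 1.0, -0.0, 0.0]
wrist_force: [2.1, 1.7, 1.3]
grip_width: 0.0276
gripper_force: 30.0
```

send_rows(
  moves=[0,0,0,0,0,0,1,0,0,0,0,0,0,1,0,0,0,0,0,0,1,0,0,0,0,0,0,1,0,0,0,0,0,0,1,0,0,0,0,0,0,1,0,0,0,0,0,0,1,0,0,0,0,0,0,1,0,0,0,0,0,0,1,0,0,0,0,0,0,1],
)

```text
t: 18.77
position: [0.5775, 0.1747, 0.0848]
eef_rot: [0.0, 1.0, -0.0, -0.0]
wrist_force: [-1.2, -0.2, 4.2]
grip_width: 0.0276
gripper_force: 30.0
```

send_rows(
  moves=[-0.3,0,0,0,0,0,1,-0.5,0,0,0,0,0,1,-0.5,0,0,0,0,0,1,-0.5,0,0,0,0,0,1,-0.5,0.2,0,0,0,0,1,-0.4,0.4,0,0,0,0,1,-0.17,0.5,0,0,0,0,1,0,0.5,0,0,0,0,1,0,0.5,0,0,0,0,1,0,0.2,0,0,0,0,1],
)

```text
t: 19.6
position: [0.4906, 0.1047, 0.0848]
eef_rot: [0.0, 1.0, -0.0, -0.0]
wrist_force: [-1.8, 2.3, 4.2]
grip_width: 0.0277
gripper_force: 30.0
```

send_rows(
  moves=[0,0,0,0,0,0,1,0,0,0,0,0,0,1,0,0,0,0,0,0,1],
)

```text
t: 19.85
position: [0.4914, 0.106, 0.0848]
eef_rot: [0.0, 1.0, -0.0, -0.0]
wrist_force: [-2.3, -2.0, 4.5]
grip_width: 0.0276
gripper_force: 30.0
```

send_rows(
  moves=[0,0,0,0,0,0,1,0,0,0,0,0,0,1,0,0,0,0,0,0,1,0,0,0,0,0,0,1,0,0,0,0,0,0,1,0,0,0,0,0,0,1,0,0,0,0,0,0,1,0,0,0,0,0,0,1,0,0,0,0,0,0,1,0,0,0,0,0,0,1],
)

```text
t: 20.68
position: [0.4914, 0.1063, 0.0848]
eef_rot: [0.0, 1.0, 0.0, -0.0]
wrist_force: [-2.2, -2.8, 5.8]
grip_width: 0.0274
gripper_force: 30.0
```

send_rows(
  moves=[0,-0.2,0,0,0,0,1,0,-0.4,0,0,0,0,1,0,-0.5,0,0,0,0,1,0,-0.5,0,0,0,0,1,0,-0.5,0,0,0,0,1,0,-0.5,0,0,0,0,1,0,-0.4,0,0,0,0,1,0,-0.3,0,0,0,0,1,0,-0.2,0,0,0,0,1,0,-0.2,0,0,0,0,1],
)

```text
t: 21.52
position: [0.4917, 0.2173, 0.0848]
eef_rot: [0.0, 1.0, 0.0, 0.0]
wrist_force: [2.5, -2.4, 4.0]
grip_width: 0.0273
gripper_force: 30.0
```

send_rows(
  moves=[0,-0.1,0,0,0,0,1,0,-0.1,0,0,0,0,1,0,0,0,0,0,0,1,-0.1,0,0,0,0,0,1,-0.1,0,0,0,0,0,1,0,0,0,0,0,0,1],
)

```text
t: 22.02
position: [0.4848, 0.223, 0.0848]
eef_rot: [-0.0, 1.0, -0.0, -0.0]
wrist_force: [-0.9, 2.2, 3.8]
grip_width: 0.0272
gripper_force: 30.0
```

send_rows(
  moves=[-0.2,0,0,0,0,0,1,-0.2,0,0,0,0,0,1,0,0,0,0,0,0,1,0,0,0,0,0,0,1],
)

```text
t: 22.35
position: [0.4725, 0.2228, 0.0848]
eef_rot: [0.0, 1.0, 0.0, -0.001]
wrist_force: [-2.2, 1.3, 5.2]
grip_width: 0.0277
gripper_force: 30.0
```

send_rows(
  moves=[0,-0.2,0,0,0,0,1,0,-0.2,0,0,0,0,1,0,0,0,0,0,0,1,0,0,0,0,0,0,1],
)

```text
t: 22.68
position: [0.4738, 0.2261, 0.0845]
eef_rot: [0.009, 1.0, -0.003, -0.001]
wrist_force: [-2.1, -33.4, 11.9]
grip_width: 0.0277
gripper_force: 30.0
```

send_rows(
  moves=[0,0.25,0,0,0,0,1,-0.2,0,0,0,0,0,1,-0.2,0,0,0,0,0,1,0,0,0,0,0,0,1,0,0,0,0,0,0,1],
)

```text
t: 23.1
position: [0.467, 0.2256, 0.085]
eef_rot: [0.001, 1.0, -0.001, 0.007]
wrist_force: [25.9, -2.3, -8.9]
grip_width: 0.0274
gripper_force: 30.0
```

send_rows(
  moves=[-0.2,0,0,0,0,0,1,-0.1,0,0,0,0,0,1,0,0,0,0,0,0,1,0,0,0,0,0,0,1],
)

```text
t: 23.43
position: [0.4573, 0.2257, 0.0851]
eef_rot: [0.001, 1.0, -0.001, 0.006]
wrist_force: [21.3, -3.6, -4.9]
grip_width: 0.0258
gripper_force: 27.3
```

send_rows(
  moves=[0,0,0,0,0,0,-0.5,0,0,0,0,0,0,-1,0,0,0,0,0,0,-1,0,0,0,0,0,0,-1,0,0,0,0,0,0,-1,0,0,0,0,0,0,-1,0,0,0,0,0,0,-1],
)

```text
t: 24.02
position: [0.4523, 0.2274, 0.0847]
eef_rot: [0.0, 1.0, 0.0, -0.0]
wrist_force: [0.0, -0.5, -0.2]
grip_width: 0.0686
gripper_force: 0.0
```

send_rows(
  moves=[0,0,-0.5,0,0,0,-1,0,0,-0.8,0,0,0,-1,0,0,-0.8,0,0,0,-1,0,0,-0.8,0,0,0,-1,0,0,-0.8,0,0,0,-1,0,0,-0.8,0,0,0,-1,0,0,0,0,0,0,-1,0,0,0,0,0,0,-1],
)

```text
t: 24.68
position: [0.4531, 0.2276, 0.2213]
eef_rot: [-0.001, 1.0, -0.0, 0.002]
wrist_force: [-0.6, 0.1, -0.9]
grip_width: 0.0876
gripper_force: 0.0
```

```bash
python3 - <<'E'
from h import *
import pickle
s,d=snap('wrist'); pickle.dump((s,d),open('w5.pkl','wb'))
print(s['position'],s['eef_rot'],proj(s,d,[[.468,.225,.102]])*1.4)
save('w5.png',d['pixels'],None,1.4)
E
```

```text
[0.4531057  0.22764008 0.22134804] [-6.61747449e-04  9.99998601e-01 -2.51650487e-05  1.53608727e-03] [[386.1992216  269.68874907]]
```

View pics/w5.png

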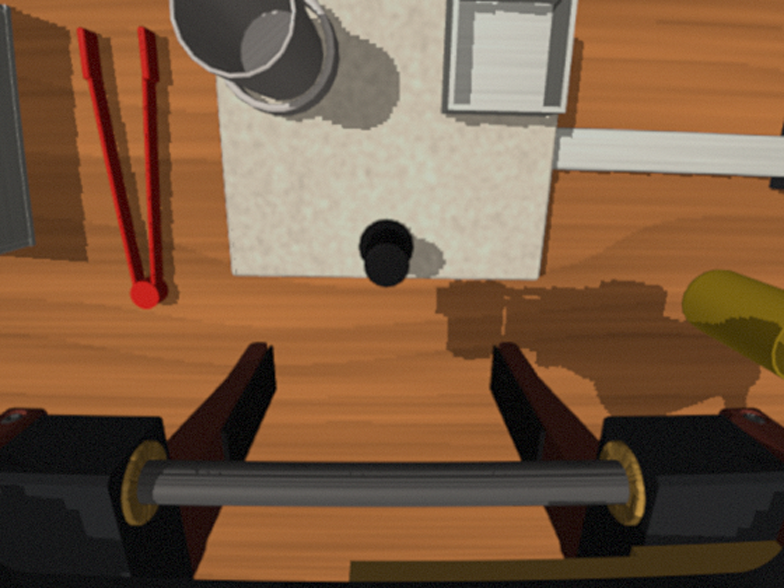

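send_rows(
  moves=[0.95,0.06,0,0,0,0,1,0.95,0,0,0,0,0,1,0,0,0,0,0,0,1,0,0,0,0,0,0,1,0,0,0,0,0,0,1,0,0,0,0,0,0,1,0,0,0,0,0,0,1,0,0,0,0,0,0,1,0,0,0.9,0,0,0,1,0,0,0.9,0,0,0,1],
)

```text
t: 25.57
position: [0.5103, 0.226, 0.168]
eef_rot: [-0.001, 1.0, 0.0, 0.003]
wrist_force: [0.3, -0.4, -0.5]
grip_width: 0.0243
gripper_force: 0.0
```

send_rows(
  moves=[0,0,0.9,0,0,0,1,0,0,0.9,0,0,0,1,0,0,0.8,0,0,0,1,0,0,0,0,0,0,1,-0.2,0,0,0,0,0,1,-0.2,0,0,0,0,0,1,0,0,0,0,0,0,1,0,0,0,0,0,0,1],
)

```text
t: 26.23
position: [0.4982, 0.226, 0.0903]
eef_rot: [-0.001, 1.0, 0.0, 0.002]
wrist_force: [0.8, 1.1, 0.2]
grip_width: 0.0007
gripper_force: 0.0
```

send_rows(
  moves=[-0.1,0,0,0,0,0,1,-0.1,0,0,0,0,0,1,0,0,0,0,0,0,1,0,0,0,0,0,0,1],
)

```text
t: 26.57
position: [0.4961, 0.2258, 0.0901]
eef_rot: [-0.001, 1.0, -0.001, 0.006]
wrist_force: [17.1, 2.4, -3.8]
grip_width: 0.0002
gripper_force: 8.0
```

send_rows(
  moves=[-0.1,0,0,0,0,0,1,-0.05,0,0,0,0,0,1,0,0,0,0,0,0,1,0,0,0,0,0,0,1],
)

```text
t: 26.9
position: [0.4958, 0.2252, 0.0903]
eef_rot: [-0.001, 1.0, -0.001, 0.011]
wrist_force: [35.3, 1.4, -13.4]
grip_width: 0.0006
gripper_force: 17.1
```

send_rows(
  moves=[0.3,0,0,0,0,0,1,0.2,0,0,0,0,0,1,0,0,-0.7,0,0,0,1,0,0,-0.9,0,0,0,1,0,0,-0.9,0,0,0,1,0,0,-0.9,0,0,0,1,0,0,-0.9,0,0,0,1,0,0,0,0,0,0,1,0,0,0,0,0,0,1,0,0,0,0,0,0,1],
)

```text
t: 27.73
position: [0.5018, 0.2255, 0.2162]
eef_rot: [0.0, 1.0, -0.0, -0.0]
wrist_force: [0.3, 0.0, 0.4]
grip_width: 0.0002
gripper_force: 0.0
```

```bash
python3 -c "
from h import *
s=readout.get_state();print(s['position'],s['wrist_force'],s['qvel'].round(3))
print(workorder.hand_in())"
```

```text
[0.50176077 0.22551477 0.21620725] [0.27144196 0.00888679 0.39666138] [-0.001  0.012  0.03  -0.002 -0.002 -0.001]
the job is handed in; nothing more can be done
None
```

I put the shaker in the ring, held the shaker, the square tin and the round cup under the nozzle for about a second each, pushed the carrier home against both stops, moved the arm clear and handed the job in at about 28 s; no verdict came back.

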